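Close the two-column embossing die set

TASK

Close the embossing die set: pick up its loose top plate, feel the two bushings onto the guide columns, which stand slightly askew in their worn sockets, and lower the plate square and gently, without forcing it or letting it drop, until it lies fully home and flat on the brass embossing plate; then let go. Leave everything else on the bench where it is.

Things in the scene. Friction and masses are not known exactly. Their poses are not given: they have to be found in the camera images.
- die_base: Lower half of the die set: a dark steel slab 140 (x) x 220 (y) x 25 mm, heavy, does not move. Origin at the centre of its underside, on the bench. Two bare steel guide columns rise from it at x = 0, y = +75 mm (tall) and y = -75 mm (short). When closed, the top plate's origin is centred 50 mm above this origin and its long axis lies along y.
- brass_seat (a point): Centre of the upper face of the brass embossing plate (50 x 76 mm) that lies in the middle of the die base on the leather and a steel block: the face the top plate comes to rest on, 50 mm above the bench. Axes as the die base.
- tall_socket (a point): Foot of the tall guide column (on top of the steel slab, 25 mm above the bench), fixed. The column is 16 mm in diameter, its flat top with a 1 mm bevel 160 mm above this point. It is loose in its socket and leans any way, differently each time: its top is up to 6 mm off in x and in y. It stays as left; about 2 N sideways at the top moves it, to 9 mm at most. This pose does not show the lean.
- short_socket (a point): Foot of the short guide column (on top of the steel slab, 25 mm above the bench), fixed. The column is 16 mm in diameter, its flat top 125 mm above this point, so 35 mm lower than the tall one's. It is as loose as the tall one; its top is up to 4.5 mm off in x and in y and can be pushed to 7 mm. This pose does not show the lean.
- top_plate: Upper half of the die set, loose, 0.5 to 0.8 kg: aluminium plate 70 (x) x 190 (y) x 12 mm, flat on the bench at the start. Origin: centre of its underside. Two through holes 18.4 mm in diameter at x = 0, y = +75 and -75 mm, each continued upwards by a brass bushing (29 mm outside) to 28 mm above the underside. It fits either way round (half a turn).
- lift_block (a point): Centre of the solid blue rubber-sleeved block on the middle of the top plate, to lift it by: 26 (x) x 50 (y) x 45 mm, flat sides, from 12 to 57 mm above the plate's underside. Held across its 26 mm, the plate can tip in the fingers about their closing line when pushed up at one end. Axes as the top plate.
- beveller: Hand tool with a wooden handle, 150 mm long, lying beside the die base; origin under its middle. To be left alone.
- stamp_plate: Spare brass plate 50 x 80 x 8 mm, lying beside the top plate; origin under its centre. To be left alone.
- yellow_dish: Round yellow dish, 130 mm across, 24 mm high; origin under its centre. To be left alone.
- blue_dish: Small blue bowl, 110 mm across, 30 mm high; origin under its centre. To be left alone.
- clay_cup: Terracotta cup, 76 mm across, 85 mm high; origin under its centre. To be left alone.
- glue_jar: Glass jar with a red cap, 68 mm across, 95 mm high; origin under its centre. To be left alone.
- mallet: Rawhide mallet lying along x, 250 mm long, head 64 mm in diameter and 90 mm wide; origin on the bench below its middle. To be left alone.
- tooling_slab: Marble tooling slab 150 x 100 x 30 mm; origin under its centre. To be left alone.
Mind the look-alikes: they are no part of the job. Of the things like the top_plate, leave any that is turquoise; of the rest the larger one is meant.

How it is judged:
On the way:
1. the top plate is on both columns, in line with the die base, but not yet down (z of top_plate in the frame of die_base between 0.055 and 0.148 m and horizontal distance between top_plate and die_base below 0.008 m and angle between the y axis of top_plate and the y axis of die_base, either way round below 0.08 rad), for 0.1 s.
At the end, for the whole second after the job is handed in: The top plate is at rest on both columns, fully home on the brass plate (its underside 47 to 52.5 mm above the bench), within 6 mm of the middle of the die base, turned less than 0.06 rad from it and tilted less than 0.025 rad, and is let go (z of top_plate in the frame of die_base between 0.047 and 0.0525 m and horizontal distance between top_plate and die_base below 0.006 m and angle between the y axis of top_plate and the y axis of die_base, either way round below 0.06 rad and angle between top_plate's own z axis and vertical below 0.025 rad and linear speed of top_plate below 0.01 m/s); the robot touches nothing.
It fails at once if the top plate is forced: it presses on the columns or the die base with more than 120 N (contact force between top_plate and die_base above 120 N).
It fails at once if the top plate drops down the columns (faster than 0.35 m/s) (horizontal distance between top_plate and die_base below 0.02 m and z of top_plate in the frame of die_base below 0.18 m and linear speed of top_plate above 0.35 m/s).
It fails at once if the top plate is out of square (tilted more than 0.1 rad) on the columns (horizontal distance between top_plate and die_base below 0.03 m and z of top_plate in the frame of die_base below 0.19 m and angle between top_plate's own z axis and vertical above 0.1 rad).
It fails at once if another thing on the bench is shifted by more than 30 mm (distance of any of beveller, stamp_plate, yellow_dish, blue_dish, clay_cup, glue_jar, mallet, tooling_slab from where it was at the start of the episode above 0.03 m).
It also fails if it takes over 64 s, if anything falls off the work surface, if the arm or the gripper's body presses on something with over 40 N, if the wrist force passes 120 N, or if a joint passes its speed limit or range.

ROBOT

A 6-joint arm with a two-finger parallel gripper is mounted at the origin on the work surface. World frame = base frame: x ahead of the robot, y to its left, z up, the work surface at z = 0. Lengths are in m, angles in rad, forces in N, time in s.
With the tool pointing down it reaches from about 0.35 to 0.85 m from the base axis. Payload 8.1 kg.
Tool frame: the origin (TCP) lies on the front face of the gripper's body, between the roots of the fingers; the fingertips stand 73 mm ahead of it and the grasp point (between the pads) lies 54 mm ahead of it (robot.hold_point_z is the distance from the TCP to the grasp point, in m); z points along the fingers, y is the line along which they close (so a half turn about z gives the same grasp; the last joint's range is limited). The gripper opens to 85 mm and grips with 20 to 120 N. Pads are 22 mm wide; open, the fingers measure 114 mm over their backs; the gripper's body (76 mm by 85 mm) begins 54 mm behind the grasp point. The pads swing forward as they close: fully open they stand 13 mm farther back than shut.
Start: joints at [-1.415, 0.13, 1.488, -0, 1.523, -0.085], TCP at [0.143, -0.583, 0.304] pointing down, gripper open.
Joint ranges: [-2.96, 2.96], [-0.89, 2.26], [0.02, 2.5], [-1.34, 4.48], [0, 2.73], [-2.66, 2.66]. Speed limits (rad/s): [2.39, 2.39, 2.79, 3.14, 3.14, 3.14].

INTERFACE

Orientations are given as a rotation vector (axis times angle).
In Python, from cell import robot gives the robot as it stands. The module is installed in compiled form; this text tells all that it offers.
- The arm moves only by the tool drive_tool, never from a script. Its argument "plan" is a list of rows, each a list of 2 entries, a list of its own where there are three numbers: the shift along the tool's x, y, z scaled (see below), then the turn, a rotation vector about the tool's x, y, z scaled (see below). In form: [[[tx, ty, tz], [wx, wy, wz]], ...]. A call has 1 to 20 rows; each row is the pose to reach, as a shift and turn from the pose commanded when the call began, along the tool's axes at that moment; what a row does not reach only later rows make up. The controller multiplies each number of a shift by 500 mm and each number of a turn by 45 degrees. A row lasts 1/12 s, in which the tool goes at most 41.7 mm and 7.16 degrees, less where a joint would pass 70% of its speed; a pose out of reach is approached as far as the arm can. A call with a number of a shift or a turn outside -1 to 1 is refused whole. A call with a gripper value outside its range is refused whole. "hand" is the closure, from 0 (fully open) to 1 (shut), set as the call begins (left out, the last holds). The fingers move at their own pace and stop on an object; "force" is the grip in N (left out, the last holds). Time passes only in rows, so rows that repeat a pose let the fingers close. It gives the time, the measured TCP pose, the force, the opening and the grip force at its end, in the units of the state.
- robot.read_state(): the state, without advancing time (a new reading comes with each control period).
- robot.snapshot(name): name is "scene" or "top" or "wrist"; returns a dict with "frame" (400x640x3 uint8, blue, green, red), "camera_matrix" (3x3 intrinsics, pixels), "xyz" and "orientation" of the camera in the world. Camera axes: x right, y up, looking along -z (the intrinsics and any distortion apply to the point x, -y, -z); pixel columns grow to the right and rows downward; lengths in m; the calibration is good to about 2 mm. The wrist camera is an equidistant fisheye: a pixel r from the principal point sees the ray r / f radians off the axis. A picture is of the moment at which its call begins. There is no depth.
- robot.finish_job(): hands the job in; it is judged then, once.
The state is a dict: "clock": time; "joint_pos": joint angles; "qvel": joint speeds; "tau": joint torques, N m; "tcp_pos": TCP position; "eef_rot": TCP orientation; "contact_force": force on the tool from outside, world axes, zero at the start; "ft_torque": the same for the moment, N m; "opening": finger opening in m; "grasp_force": force on a finger pad.
Only numpy, scipy, OpenCV 4.12 (cv2) and the standard library are available. Lean on these libraries where they do the work, as an engineer would, in place of code of your own. Each camera call takes 0.05 s, during which the arm holds its last target. There are 200 camera calls.

## Working session

There is one attempt and no reset: what is moved stays moved. The work goes in short steps, Python scripts to look and compute and a tool call to move; the robot and the scene stay as the last step left them, time stands still between calls to the robot, and variables do not carry over. Pictures are saved under pics/ and viewed, at most 10 in all, crops included, and the job is handed in when it is done.

Besides the shell and the picture viewer there is one more tool, called as name([rows], argument=value, ...), one row to a line, values as JSON. drive_tool: Moves the arm, as the interface text tells. Shifts and turns lie within -1 to 1; 1 stands for 500 mm of shift or 45 degrees of turn. Its arguments: {"type":"object","properties":{"plan":{"type":"array","items":{"type":"array"}},"hand":{"type":"number"},"force":{"type":"number"}},"required":["plan"]}

```bash
mkdir -p pics
cat > h.py <<'E'
import numpy as np, cv2, pickle
from scipy.spatial.transform import Rotation as R
from cell import robot
def snap(n,save=None):
    s=robot.snapshot(n)
    if save: cv2.imwrite('pics/'+save+'.png',s['frame']); pickle.dump(s,open('pics/'+save+'.pkl','wb'))
    return s
def load(f): return pickle.load(open('pics/'+f+'.pkl','rb'))
def rot(o):
    o=np.array(o,float)
    return o if o.shape==(3,3) else (R.from_rotvec(o).as_matrix() if o.size==3 else R.from_quat(o).as_matrix())
def ray(s,u,v,fish=False):
    K=np.array(s['camera_matrix']); x=(u-K[0,2])/K[0,0]; y=(v-K[1,2])/K[1,1]
    if fish:
        r=np.hypot(x,y)+1e-12; d=np.array([x/r*np.sin(r),-y/r*np.sin(r),-np.cos(r)])
    else: d=np.array([x,-y,-1.])
    return np.array(s['xyz'],float), rot(s['orientation'])@d
def onz(s,u,v,z,fish=False):
    o,d=ray(s,u,v,fish); return o+d*(z-o[2])/d[2]
def proj(s,p,fish=False):
    K=np.array(s['camera_matrix']); c=rot(s['orientation']).T@(np.array(p)-s['xyz']); x,y,z=c[0],-c[1],-c[2]
    if fish:
        r=np.hypot(x,y)+1e-12; t=np.arctan2(r,z); x,y,z=x/r*t,y/r*t,1
    return np.array([K[0,0]*x/z+K[0,2],K[1,1]*y/z+K[1,2]])
E
python3 - <<'E'
from h import *
for n in ['scene','top']:
    s=snap(n,n+'0'); print(n,s['camera_matrix'],s['xyz'],s['orientation'])
print(robot.read_state(), robot.hold_point_z)
E
```

```text
scene [[363.50834316   0.         320.41593548]
 [  0.         363.50834316 205.95621988]
 [  0.           0.           1.        ]] [1.37119228 0.88859872 0.85830668] [0.44513119 1.19368157 2.20680969]
top [[501.92172556   0.         324.78575547]
 [  0.         501.92172556 192.29087459]
 [  0.           0.           1.        ]] [ 0.22584987 -0.04560702  1.65403825] [ 0.16608642 -0.16091557 -1.50896297]
{'clock': 0.1, 'joint_pos': array([-1.41540982e+00,  1.31088205e-01,  1.48916696e+00,  1.68264465e-05,
        1.52299176e+00, -8.54019359e-02]), 'qvel': array([-0.00146617, -0.00272927, -0.00096876, -0.00103922, -0.00016154,
        0.00051415]), 'tau': array([-6.32218471e-04, -5.70952177e+01, -5.01943266e+01, -2.81684770e-04,
        8.16528162e-03,  1.35608644e-05]), 'tcp_pos': array([ 0.14304907, -0.58231802,  0.30294957]), 'eef_rot': array([-3.11721009e+00, -3.77116623e-01,  6.44924059e-05]), 'contact_force': array([-0.02788958, -0.34410878, -0.2917242 ]), 'ft_torque': array([ 0.00899268, -0.05235386, -0.00868464]), 'grasp_force': 0.0, 'opening': 0.08562733434057859} 0.0539
```

View pics/top0.png

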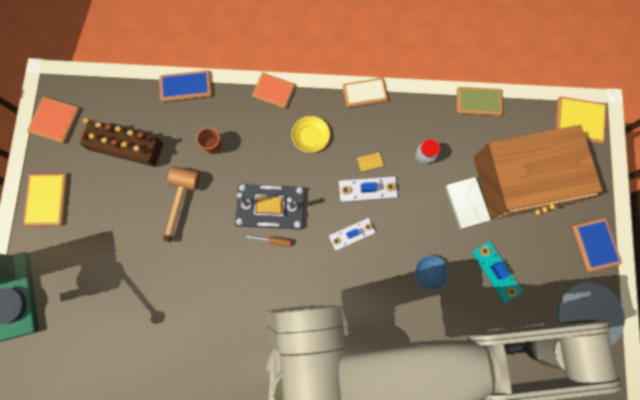

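View pics/scene0.png

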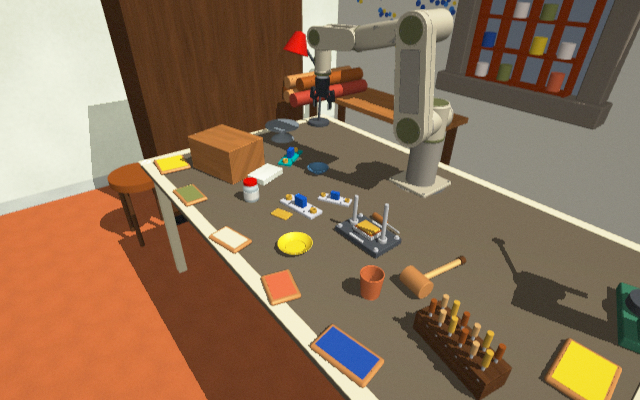

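The top view shows the die base at about (270,206), the larger white plate at (367,189), and the small white and turquoise look-alikes at (352,233) and (497,270). The scene view shows the columns with tops near (356,196) and (386,205).

Run:
```python
from h import *
s=load('top0'); f=s['frame']; hsv=cv2.cvtColor(f,cv2.COLOR_BGR2HSV)
def comp(m,roi,k):
    z=np.zeros_like(m); x0,y0,x1,y1=roi; z[y0:y1,x0:x1]=m[y0:y1,x0:x1]
    n,l,st,c=cv2.connectedComponentsWithStats(z); i=1+np.argmax(st[1:,4]); 
    r=cv2.minAreaRect(np.argwhere(l==i)[:,::-1].astype(np.float32)); print(k,st[i],c[i],r); return c[i],r
c,r=comp(cv2.inRange(hsv,(100,120,60),(125,255,255)),(335,170,400,205),'block')
print(onz(s,*c,.05))
c,r=comp(cv2.inRange(hsv,(0,0,150),(180,60,255)),(335,170,402,205),'plate')
for p in cv2.boxPoints(r): print(onz(s,*p,.012))
c,r=comp(cv2.inRange(hsv,(0,0,0),(180,110,85)),(228,175,312,235),'die')
for p in cv2.boxPoints(r): print(onz(s,*p,.025))
cv2.imwrite('pics/c1.png',cv2.resize(f[165:255,220:410],None,fx=4,fy=4,interpolation=cv2.INTER_CUBIC))
```

```text
block [362 183  15   9 114] [368.86842105 186.57894737] ((369.0, 187.0), (8.0, 14.0), 90.0)
[ 0.59432321 -0.1738106   0.05      ]
plate [ 338  176   60   26 1010] [366.13168317 188.93564356] ((367.2617492675781, 188.40293884277344), (22.77886199951172, 58.59613037109375), 85.60128784179688)
[ 0.62217364 -0.06945563  0.012     ]
[ 0.64878334 -0.26532577  0.012     ]
[ 0.57099456 -0.27319542  0.012     ]
[ 0.54481093 -0.079186    0.012     ]
die [296 188  16  41 254] [303.19685039 207.69685039] ((302.626953125, 208.03460693359375), (14.032926559448242, 39.37989807128906), 15.255120277404785)
[0.45631157 0.07487902 0.025     ]
[0.58532522 0.04935658 0.025     ]
[0.57531066 0.00366146 0.025     ]
[0.44664664 0.02987389 0.025     ]
```

View pics/c1.png

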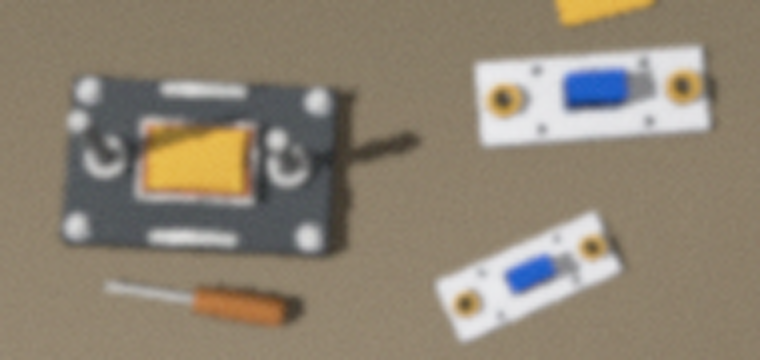

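```bash
cat >> h.py <<'E'
def mv(p,yaw,ref=None):
    """shift/turn numbers from present pose to TCP p, pointing down, tool y at world angle yaw"""
    st=robot.read_state(); A=R.from_rotvec(st['eef_rot']) if ref is None else R.from_rotvec(ref[1])
    p0=st['tcp_pos'] if ref is None else np.array(ref[0])
    c,s=np.cos(yaw),np.sin(yaw); y=np.array([c,s,0]); z=np.array([0,0,-1.]); x=np.cross(y,z)
    B=R.from_matrix(np.array([x,y,z]).T)
    print('shift',np.round(A.inv().apply(np.array(p)-p0)/.5,4),'turn',np.round((A.inv()*B).as_rotvec()/(np.pi/4),4), 'TCP',p0.round(4),'F',st['contact_force'].round(1),'t',st['clock'])
E
python3 - <<'E'
from h import *
mv([.36,-.38,.42],-np.radians(34)); mv([.57,-.06,.42],np.radians(8))
s=snap('wrist'); st=robot.read_state(); A=R.from_rotvec(st['eef_rot']).inv(); print(A.apply(s['xyz']-st['tcp_pos']), s['camera_matrix'], A.as_matrix()@rot(s['orientation']))
E
```

```text
shift [ 0.5179 -0.2899 -0.2335] turn [-0.0019 -0.001  -0.9379] TCP [ 0.143  -0.5823  0.3029] F [-0.  -0.3 -0.3] t 0.1
shift [ 1.0784 -0.8113 -0.2326] turn [-1.6000e-03 -1.7000e-03 -1.8712e+00] TCP [ 0.143  -0.5823  0.3029] F [-0.  -0.3 -0.3] t 0.1
[ 6.72929315e-02 -6.52191974e-05 -7.08543132e-02] [[309.70691629   0.         313.22511685]
 [  0.         309.70691629 195.09345013]
 [  0.           0.           1.        ]] [[ 2.80509214e-05  9.63893370e-01  2.66288508e-01]
 [ 9.99998724e-01 -4.52391164e-04  1.53219514e-03]
 [ 1.59733930e-03  2.66288126e-01 -9.63892153e-01]]
```

drive_tool([
  [[0.518, -0.29, -0.2335], [0, 0, -0.938]],
  [[0.518, -0.29, -0.2335], [0, 0, -0.938]],
  [[0.518, -0.29, -0.2335], [0, 0, -0.938]],
  [[0.518, -0.29, -0.2335], [0, 0, -0.938]],
  [[0.518, -0.29, -0.2335], [0, 0, -0.938]],
  [[0.518, -0.29, -0.2335], [0, 0, -0.938]],
  [[0.518, -0.29, -0.2335], [0, 0, -0.938]],
  [[0.518, -0.29, -0.2335], [0, 0, -0.938]],
])

```text
clock: 0.82
tcp_pos: [0.3621, -0.3777, 0.4224]
eef_rot: [2.771, 1.478, 0.002]
contact_force: [-0.1, -1.4, -0.1]
opening: 0.0852
grasp_force: 0.0
```

```bash
python3 -c "
from h import *
mv([.57,-.06,.42],np.radians(8))"
```

```text
shift [ 0.7592 -0.0086  0.005 ] turn [ 2.4e-03  4.0e-04 -9.3e-01] TCP [ 0.3621 -0.3777  0.4224] F [-0.1 -1.4 -0.1] t 0.8167
```

drive_tool([
  [[0.759, -0.009, 0.005], [0, 0, -0.93]],
  [[0.759, -0.009, 0.005], [0, 0, -0.93]],
  [[0.759, -0.009, 0.005], [0, 0, -0.93]],
  [[0.759, -0.009, 0.005], [0, 0, -0.93]],
  [[0.759, -0.009, 0.005], [0, 0, -0.93]],
  [[0.759, -0.009, 0.005], [0, 0, -0.93]],
  [[0.759, -0.009, 0.005], [0, 0, -0.93]],
  [[0.759, -0.009, 0.005], [0, 0, -0.93]],
  [[0.759, -0.009, 0.005], [0, 0, -0.93]],
  [[0.759, -0.009, 0.005], [0, 0, -0.93]],
  [[0.759, -0.009, 0.005], [0, 0, -0.93]],
  [[0.759, -0.009, 0.005], [0, 0, -0.93]],
])

```text
clock: 1.82
tcp_pos: [0.5683, -0.0629, 0.4176]
eef_rot: [-2.062, -2.369, 0.002]
contact_force: [-0.6, -0.3, 0.1]
opening: 0.0853
grasp_force: 0.0
```

```bash
python3 -c "
from h import *
s=snap('wrist','w1'); print(s['xyz'], robot.read_state()['tcp_pos'])"
```

```text
[0.55873979 0.00410095 0.48859799] [ 0.56811777 -0.06368165  0.41792008]
```

View pics/w1.png

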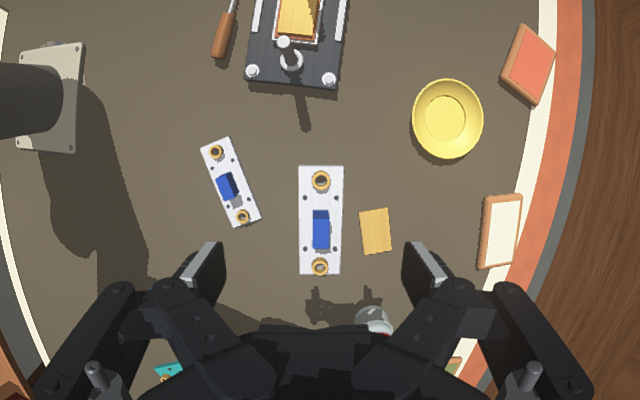

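The wrist view shows the plate's bushings at (321,180) and (320,267), its block at (321,229), and the short column's top at about (283,42). I'll measure the plate and then look over the die.

```bash
cat > plate.py <<'E'
from h import *
s=load('w1'); f=s['frame']; hsv=cv2.cvtColor(f,cv2.COLOR_BGR2HSV)
m=cv2.inRange(hsv,(10,90,60),(35,255,255)); z=np.zeros_like(m); z[165:280,300:343]=m[165:280,300:343]
n,l,st,c=cv2.connectedComponentsWithStats(z); P=[]
for i in range(1,n):
    if st[i,4]>40:
        pts=np.argwhere(l==i)[:,::-1].astype(np.float32)
        w=np.array([onz(s,*p,.028,True)[:2] for p in cv2.convexHull(pts)[:,0]]); (cx,cy),r=cv2.minEnclosingCircle((w*1000).astype(np.float32)); print(st[i],cx,cy,r); P.append([cx,cy])
m=cv2.inRange(hsv,(0,0,150),(180,60,255)); z=np.zeros_like(m); z[160:280,290:350]=m[160:280,290:350]
h=cv2.convexHull(np.argwhere(z>0)[:,::-1].astype(np.int32))[:,0]
w=np.array([onz(s,*p,.012,True)[:2] for p in h])*1000; print('plate',cv2.minAreaRect(w.astype(np.float32)))
m=cv2.inRange(hsv,(100,120,40),(125,255,255)); z=np.zeros_like(m); z[200:265,305:338]=m[200:265,305:338]
h=cv2.convexHull(np.argwhere(z>0)[:,::-1].astype(np.int32))[:,0]
w=np.array([onz(s,*p,.057,True)[:2] for p in h])*1000; print('block',cv2.minAreaRect(w.astype(np.float32)))
P=np.array(P); print(P.mean(0), np.arctan2(-(P[0]-P[1])[0],(P[0]-P[1])[1]))
mv([.52,.06,.42],0)
E
python3 plate.py
```

```text
[312 171  18  19 182] 583.8837890625 -96.78912353515625 14.590432167053223
[312 258  16  18 191] 603.8421020507812 -243.90184020996094 17.00098991394043
plate ((594.3175048828125, -171.8592529296875), (72.32929229736328, 193.51487731933594), 7.368878364562988)
block ((593.57470703125, -166.08377075195312), (22.98142433166504, 59.9665641784668), 7.911129951477051)
[ 593.86294556 -170.34548187] 0.1348435449164487
shift [ 0.2582 -0.0616 -0.0042] turn [-0.001   0.0005  0.1742] TCP [ 0.5681 -0.0637  0.4179] F [-0.1 -0.1  0.4] t 1.8667
```

drive_tool([
  [[0.258, -0.062, -0.004], [0, 0, 0.174]],
  [[0.258, -0.062, -0.004], [0, 0, 0.174]],
  [[0.258, -0.062, -0.004], [0, 0, 0.174]],
  [[0.258, -0.062, -0.004], [0, 0, 0.174]],
  [[0.258, -0.062, -0.004], [0, 0, 0.174]],
  [[0.258, -0.062, -0.004], [0, 0, 0.174]],
])

```text
clock: 2.37
tcp_pos: [0.5199, 0.0595, 0.4206]
eef_rot: [2.221, 2.221, 0.0]
contact_force: [0.4, -0.6, 0.2]
opening: 0.0857
grasp_force: 0.0
```

```bash
python3 -c "
from h import *
s=snap('wrist','w2'); print(s['xyz'], robot.read_state()['tcp_pos'])
cv2.imwrite('pics/w2c.png',cv2.resize(s['frame'][0:300,180:480],None,fx=2,fy=2,interpolation=cv2.INTER_CUBIC))"
```

```text
[0.51947684 0.12717404 0.49154218] [0.52020216 0.05901321 0.42036361]
```

View pics/w2c.png

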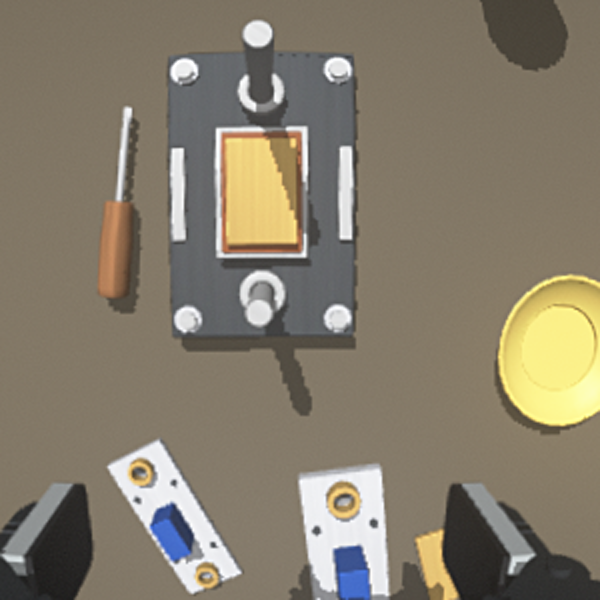

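Column tops at crop (258,34) tall and (259,313) short; collars at (262,92) and (263,291); brass plate at about (262,190).

```bash
cat > die.py <<'E'
from h import *
s=load('w2'); f=s['frame']; hsv=cv2.cvtColor(f,cv2.COLOR_BGR2HSV)
def rect(m,roi,z,k):
    q=np.zeros_like(m); x0,y0,x1,y1=roi; q[y0:y1,x0:x1]=m[y0:y1,x0:x1]
    n,l,st,c=cv2.connectedComponentsWithStats(q); i=1+np.argmax(st[1:,4])
    h=cv2.convexHull(np.argwhere(l==i)[:,::-1].astype(np.int32))[:,0]
    w=np.array([onz(s,*p,z,True)[:2] for p in h])*1000
    print(k,st[i],cv2.minAreaRect(w.astype(np.float32)), cv2.minEnclosingCircle(w.astype(np.float32)))
rect(cv2.inRange(hsv,(15,90,120),(32,255,255)),(285,60,335,128),.05,'brass')
b=f[...,0].astype(int); r=f[...,2].astype(int)
dk=((b>=r-2)).astype(np.uint8)*255
rect(dk,(255,20,365,172),.025,'slab')
wh=cv2.inRange(hsv,(0,0,175),(180,40,255))
rect(wh,(295,5,322,28),.185,'tall'); rect(wh,(300,148,320,164),.150,'short')
print(hsv[5:30:2,309,2],hsv[146:168:2,309,2],hsv[17,298:322:2,2],hsv[156,298:322:2,2])
E
python3 die.py
```

```text
brass [ 292   69   37   54 1904] ((515.8270874023438, 150.39073181152344), (50.49433898925781, 76.27239227294922), 0.15575891733169556) ((516.0534057617188, 150.78567504882812), 44.734161376953125)
slab [ 264   20   94  148 9862] ((516.393310546875, 155.9944610595703), (138.51547241210938, 226.86888122558594), 0.3547862470149994) ((516.400146484375, 150.66757202148438), 127.46223449707031)
tall [302  10  14  13 148] ((515.3905639648438, 224.92059326171875), (13.080903053283691, 12.799678802490234), 89.69436645507812) ((515.48193359375, 224.55844116210938), 7.087477207183838)
short [300 148  16  15 148] ((514.55224609375, 80.18873596191406), (13.494222640991211, 18.554481506347656), 19.412172317504883) ((513.3690185546875, 80.59992980957031), 10.060856819152832)
[125 125 125 243 228 231 234 232 236 156  75  78  79] [154 152 229 230 223 223 222 226 193  96 107] [125 119 227 233 233 234 234 231 232 118 124 127] [102 102 141 229 221 222 223 224 231 133  73  64]
```

```bash
python3 -c "
from h import *
s=load('w2')
for u,v,z in [(309,16.5,.185),(309.5,156,.15),(309.3,156.5,.15)]: print(onz(s,u,v,z,True))
mv([.594,-.1715,.25],.132); mv([.594,-.1715,.098],.132)"
```

```text
[0.51588925 0.22432791 0.185     ]
[0.51596052 0.07781524 0.15      ]
[0.51573692 0.07725247 0.15      ]
shift [-0.4606  0.1479  0.3412] turn [ 0.0007  0.001  -0.1694] TCP [0.5202 0.059  0.4204] F [-0.2 -0.7  0.6] t 2.4167
shift [-0.4604  0.1477  0.6452] turn [ 0.0007  0.001  -0.1694] TCP [0.5202 0.059  0.4204] F [-0.2 -0.7  0.6] t 2.4167
```

drive_tool([
  [[-0.2, 0.065, 0], [0, 0, -0.17]],
  [[-0.461, 0.148, 0.34], [0, 0, -0.17]],
  [[-0.461, 0.148, 0.34], [0, 0, -0.17]],
  [[-0.461, 0.148, 0.34], [0, 0, -0.17]],
  [[-0.461, 0.148, 0.34], [0, 0, -0.17]],
  [[-0.461, 0.148, 0.34], [0, 0, -0.17]],
  [[-0.461, 0.148, 0.34], [0, 0, -0.17]],
  [[-0.461, 0.148, 0.34], [0, 0, -0.17]],
  [[-0.461, 0.148, 0.34], [0, 0, -0.17]],
  [[-0.461, 0.148, 0.34], [0, 0, -0.17]],
])

```text
clock: 3.25
tcp_pos: [0.5935, -0.1715, 0.2493]
eef_rot: [-2.07, -2.36, 0.001]
contact_force: [-0.3, 0.2, 0.4]
opening: 0.0852
grasp_force: 0.0
```

```bash
cat > p3.py <<'E'
from h import *
s=snap('wrist','w3'); f=s['frame']; hsv=cv2.cvtColor(f,cv2.COLOR_BGR2HSV)
m=cv2.inRange(hsv,(10,90,60),(35,255,255))
for n in [1,-1]:
    q=proj(s,np.array([.594,-.1715,.028])+n*.075*np.array([-.1316,.991,0]),True).astype(int); z=np.zeros_like(m); a=slice(max(q[1]-28,0),q[1]+28),slice(q[0]-28,q[0]+28); z[a]=m[a]
    k,l,st,c=cv2.connectedComponentsWithStats(z); i=1+np.argmax(st[1:,4])
    w=np.array([onz(s,*p,.028,True)[:2] for p in cv2.convexHull(np.argwhere(l==i)[:,::-1].astype(np.int32))[:,0]])*1000
    print(q,st[i],cv2.minEnclosingCircle(w.astype(np.float32)))
m=cv2.inRange(hsv,(100,120,40),(125,255,255)); q=proj(s,[.594,-.1715,.057],True).astype(int); z=np.zeros_like(m); a=slice(q[1]-50,q[1]+50),slice(q[0]-40,q[0]+40); z[a]=m[a]
w=np.array([onz(s,*p,.057,True)[:2] for p in cv2.convexHull(np.argwhere(z>0)[:,::-1].astype(np.int32))[:,0]])*1000; print('block',q,cv2.minAreaRect(w.astype(np.float32)))
mv([.594,-.1715,.098],.132)
E
python3 p3.py
```

```text
[314 104] [300  91  29  29 393] ((584.31591796875, -98.14686584472656), 13.864005088806152)
[314 252] [302 237  26  29 485] ((603.4031372070312, -244.39785766601562), 16.71504783630371)
block [314 189] ((593.832275390625, -168.97903442382812), (24.27313804626465, 53.381710052490234), 7.50020694732666)
shift [-0.0019 -0.0008  0.3057] turn [ 0.0005 -0.0003  0.0004] TCP [ 0.5942 -0.1705  0.2509] F [ 0.2 -0.5  1.2] t 3.3
```

View pics/w3.png

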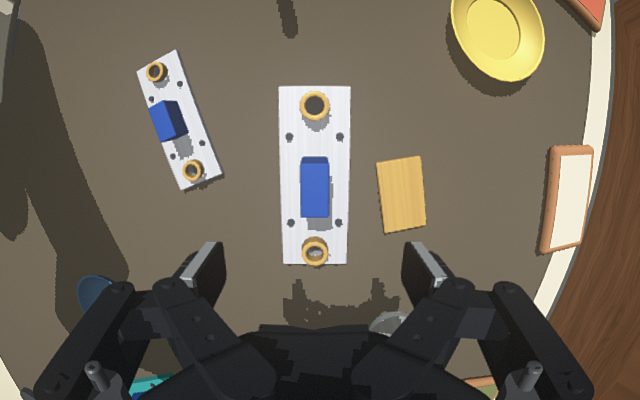

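The plate is centred under the gripper (bushings at (314,105) and (315,252), block at (314,189)), so I descend and grip.

drive_tool([
  [[-0.001, 0, 0.08], [0, 0, 0]],
  [[-0.001, 0, 0.16], [0, 0, 0]],
  [[-0.001, 0, 0.23], [0, 0, 0]],
  [[-0.001, 0, 0.28], [0, 0, 0]],
  [[-0.001, 0, 0.305], [0, 0, 0]],
  [[-0.001, 0, 0.305], [0, 0, 0]],
])

```text
clock: 3.8
tcp_pos: [0.5932, -0.1689, 0.0958]
eef_rot: [-2.064, -2.364, 0.002]
contact_force: [-0.6, -0.7, -1.0]
opening: 0.0854
grasp_force: 0.0
```

drive_tool([
  [[0, 0, 0], [0, 0, 0]],
  [[0, 0, 0], [0, 0, 0]],
  [[0, 0, 0], [0, 0, 0]],
  [[0, 0, 0], [0, 0, 0]],
  [[0, 0, 0], [0, 0, 0]],
  [[0, 0, 0], [0, 0, 0]],
  [[0, 0, 0], [0, 0, 0]],
  [[0, 0, 0], [0, 0, 0]],
], hand=1, force=70)

```text
clock: 4.47
tcp_pos: [0.5953, -0.1708, 0.0996]
eef_rot: [2.066, 2.363, 0.001]
contact_force: [-2.2, 0.1, 7.8]
opening: 0.0251
grasp_force: 72.7
```

drive_tool([
  [[0, 0, -0.02], [0, 0, 0]],
  [[0, 0, -0.06], [0, 0, 0]],
  [[0, 0, -0.12], [0, 0, 0]],
  [[0, 0, -0.18], [0, 0, 0]],
  [[0, 0, -0.24], [0, 0, 0]],
  [[0, 0, -0.3], [0, 0, 0]],
  [[0, 0, -0.36], [0, 0, 0]],
  [[0, 0, -0.4], [0, 0, 0]],
  [[0, 0, -0.43], [0, 0, 0]],
  [[0, 0, -0.44], [0, 0, 0]],
  [[0, 0, -0.44], [0, 0, 0]],
])

```text
clock: 5.38
tcp_pos: [0.5945, -0.1705, 0.3189]
eef_rot: [2.067, 2.364, 0.001]
contact_force: [-0.2, 1.1, -5.7]
opening: 0.0251
grasp_force: 70.9
```

```bash
python3 -c "
from h import *
st=robot.read_state(); print(st['contact_force'],st['ft_torque'],st['opening'])
s=snap('wrist','w4')
mv([.516,.1495,.318],0.003)"
```

```text
[-0.17521805  1.09534179 -5.73106354] [0.0062551  0.05383578 0.01023675] 0.02506118794953454
shift [ 0.6547 -0.0694 -0.0016] turn [-0.0008 -0.0004  0.1667] TCP [ 0.5941 -0.1703  0.3171] F [-0.6 -0.4 -7.1] t 5.4333
```

View pics/w4.png

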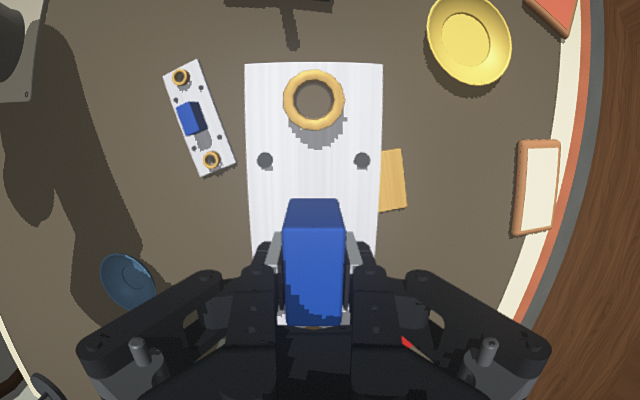

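The plate hangs level in the grip, and I can look down through the near bushing at (314,100). Now I measure that bushing in the tool frame while moving over the die.

drive_tool([
  [[0.04, -0.004, 0], [0, 0, 0.02]],
  [[0.1, -0.01, 0], [0, 0, 0.04]],
  [[0.17, -0.018, 0], [0, 0, 0.06]],
  [[0.24, -0.025, 0], [0, 0, 0.08]],
  [[0.31, -0.032, 0], [0, 0, 0.1]],
  [[0.38, -0.04, 0], [0, 0, 0.12]],
  [[0.45, -0.048, 0], [0, 0, 0.14]],
  [[0.52, -0.055, 0], [0, 0, 0.16]],
  [[0.58, -0.062, 0], [0, 0, 0.167]],
  [[0.63, -0.067, 0], [0, 0, 0.167]],
  [[0.655, -0.0695, 0], [0, 0, 0.167]],
  [[0.655, -0.0695, 0], [0, 0, 0.167]],
  [[0.655, -0.0695, 0], [0, 0, 0.167]],
])

```text
clock: 6.52
tcp_pos: [0.5154, 0.1498, 0.3158]
eef_rot: [-2.216, -2.225, 0.004]
contact_force: [0.4, 0.1, -7.3]
opening: 0.0252
grasp_force: 70.7
```

```bash
cat > m.py <<'E'
from h import *
def look(name):
    P=[];
    s=snap('wrist',name); f=s['frame']; hsv=cv2.cvtColor(f,cv2.COLOR_BGR2HSV)
    m=cv2.inRange(hsv,(10,90,60),(35,255,255)); z=np.zeros_like(m); z[55:145,265:365]=m[55:145,265:365]
    k,l,st,c=cv2.connectedComponentsWithStats(z); i=1+np.argmax(st[1:,4])
    h=cv2.convexHull(np.argwhere(l==i)[:,::-1].astype(np.int32))[:,0]
    e=cv2.fitEllipse(h.astype(np.float32))
    z=robot.read_state()['tcp_pos'][2]
    S=robot.read_state(); A=R.from_rotvec(S['eef_rot'])
    b=onz(s,*e[0],z-.070,True)
    w=np.array([onz(s,*p,z-.070,True)[:2] for p in h])*1000
    print('ell',e,'circ',cv2.minEnclosingCircle(w.astype(np.float32)),'tool',A.inv().apply(b-S['tcp_pos'])*1000,'tcp',S['tcp_pos'].round(4),'F',S['contact_force'].round(1),'T',S['ft_torque'].round(2),'t',S['clock'])
    return s,e
if __name__=='__main__':
    import sys
    s,e=look(sys.argv[1]); print(proj(s,[.516,.2245,.185],True))
    cv2.imwrite('pics/%sc.png'%sys.argv[1],cv2.resize(s['frame'][40:160,240:400],None,fx=4,fy=4,interpolation=cv2.INTER_CUBIC))
E
python3 m.py w5
```

```text
ell ((313.2091064453125, 99.51287078857422), (59.83927917480469, 61.127723693847656), 94.91268157958984) circ ((514.5508422851562, 222.8969268798828), 13.84245491027832) tool [73.90700868 -0.78283659 69.9158477 ] tcp [0.5158 0.149  0.3162] F [ 0.3 -0.4 -8. ] T [-0.01  0.   -0.02] t 6.5667
[315.62466024 100.63887584]
```

View pics/w5c.png

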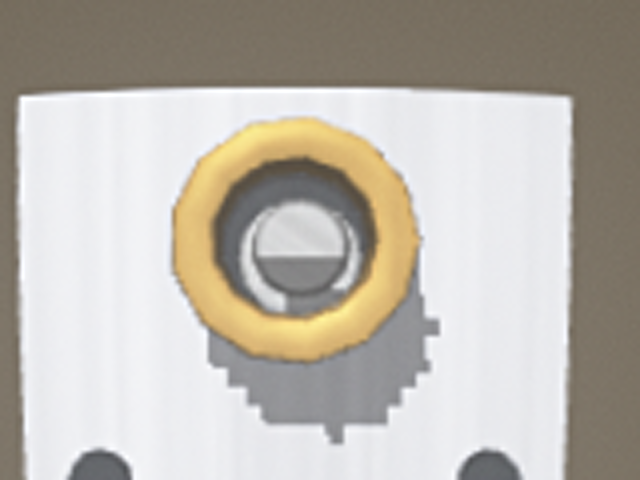

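The tall column's top shows through the bushing at full-image (315.2,102.2), and the bushing centre is at (313.2,99.5). Cast onto their heights, that means shifting about +1 mm in x and +0.5 mm in y.

drive_tool([
  [[0.001, 0.002, 0.02], [0, 0, 0]],
  [[0.001, 0.002, 0.04], [0, 0, 0]],
  [[0.001, 0.002, 0.056], [0, 0, 0]],
  [[0.001, 0.002, 0.056], [0, 0, 0]],
  [[0.001, 0.002, 0.056], [0, 0, 0]],
])

```text
clock: 6.98
tcp_pos: [0.5166, 0.1494, 0.2881]
eef_rot: [-2.218, -2.223, 0.004]
contact_force: [0.2, -0.8, -5.7]
opening: 0.025
grasp_force: 70.5
```

```bash
cat >> m.py <<'E'
    g=cv2.cvtColor(s['frame'],cv2.COLOR_BGR2HSV); x,y=int(e[0][0]),int(e[0][1])
    k=((g[...,1]<45)&(g[...,2]>165)).astype(np.uint8); q=np.zeros_like(k); cv2.circle(q,(x,y),17,1,-1); k*=q
    n,l,st,c=cv2.connectedComponentsWithStats(k); print(st[1:],c[1:]) 
    tz=robot.read_state()['tcp_pos'][2]
    i=1+np.argmax(st[1:,4]); b=onz(s,*e[0],tz-.07,True); 
    print('bush',b.round(4),'col(bright part)',onz(s,*c[i],.185,True).round(4))
E
python3 m.py w6
```

```text
ell ((313.22186279296875, 99.50873565673828), (59.853057861328125, 61.062767028808594), 94.22650146484375) circ ((515.9462890625, 222.5918731689453), 13.782154083251953) tool [72.92973316 -0.7859278  69.98516252] tcp [0.517  0.1497 0.2891] F [ 0.5 -0.7 -6.1] T [ 0.02 -0.03 -0.01] t 7.0333
[313.37352292  98.44167825]
[[323  96   7  16  43]
 [298 104  12  12  30]] [[326.39534884 104.88372093]
 [302.8        110.5       ]]
bush [0.516  0.2226 0.2191] col(bright part) [0.5232 0.2209 0.185 ]
```

View pics/w6c.png

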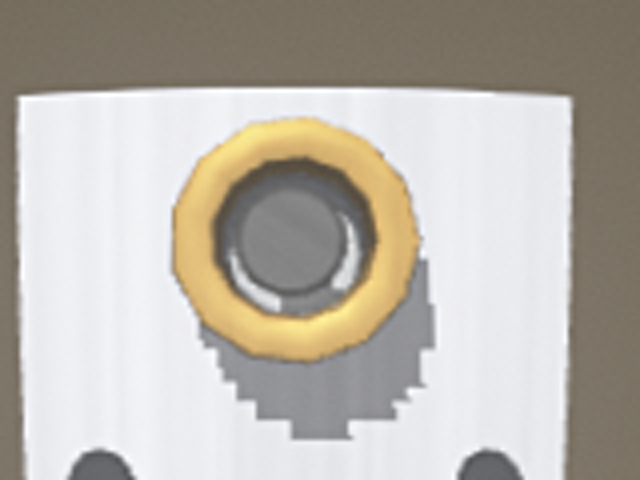

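```bash
python3 -c "
from h import *
s=load('w6'); b=onz(s,313.22,99.5,.2191,True); c=onz(s,313.0,100.25,.185,True); print(b,c,c-b)"
```

```text
[0.5159868  0.22257216 0.2191    ] [0.51579536 0.22348191 0.185     ] [-0.00019144  0.00090975 -0.0341    ]
```

drive_tool([
  [[0.002, 0, 0], [0, 0, 0]],
  [[0.002, 0, 0.004], [0, 0, 0]],
  [[0.002, 0, 0.008], [0, 0, 0]],
  [[0.002, 0, 0.011], [0, 0, 0]],
  [[0.002, 0, 0.014], [0, 0, 0]],
  [[0.002, 0, 0.017], [0, 0, 0]],
  [[0.002, 0, 0.02], [0, 0, 0]],
  [[0.002, 0, 0.02], [0, 0, 0]],
])

```text
clock: 7.7
tcp_pos: [0.517, 0.1511, 0.2792]
eef_rot: [-2.218, -2.224, 0.001]
contact_force: [-1.0, -0.0, -7.5]
opening: 0.0253
grasp_force: 70.6
```

drive_tool([
  [[0, 0, 0.004], [0, 0, 0]],
  [[0, 0, 0.008], [0, 0, 0]],
  [[0, 0, 0.012], [0, 0, 0]],
  [[0, 0, 0.016], [0, 0, 0]],
  [[0, 0, 0.02], [0, 0, 0]],
  [[0, 0, 0.024], [0, 0, 0]],
  [[0, 0, 0.028], [0, 0, 0]],
  [[0, 0, 0.032], [0, 0, 0]],
  [[0, 0, 0.032], [0, 0, 0]],
])

```text
clock: 8.45
tcp_pos: [0.5169, 0.151, 0.263]
eef_rot: [-2.218, -2.224, 0.001]
contact_force: [-0.1, 0.1, -6.8]
opening: 0.0249
grasp_force: 70.6
```

```bash
python3 m.py w7; python3 -c "
from h import *
s=snap('scene','s7'); p=proj(s,[.516,.15,.15]).astype(int); print(p)
cv2.imwrite('pics/s7c.png',cv2.resize(s['frame'][p[1]-45:p[1]+45,p[0]-55:p[0]+55],None,fx=6,fy=6,interpolation=cv2.INTER_CUBIC))"
```

```text
ell ((313.2149353027344, 99.48992919921875), (59.90165710449219, 61.05547332763672), 95.63430786132812) circ ((516.36767578125, 224.2338409423828), 13.854525566101074) tool [73.16050428 -0.39402019 69.99751382] tcp [0.517  0.1511 0.2633] F [-0.2 -0.2 -7.1] T [-0.05 -0.01 -0.08] t 8.5
[312.36589637  99.58507522]
[[297  88  29  28 618]
 [326  98   4  12  17]
 [325 111   1   1   1]] [[311.82524272 101.51618123]
 [328.         103.47058824]
 [325.         111.        ]]
bush [0.5164 0.2242 0.1933] col(bright part) [0.5157 0.2236 0.185 ]
[370 203]
```

View pics/s7c.png

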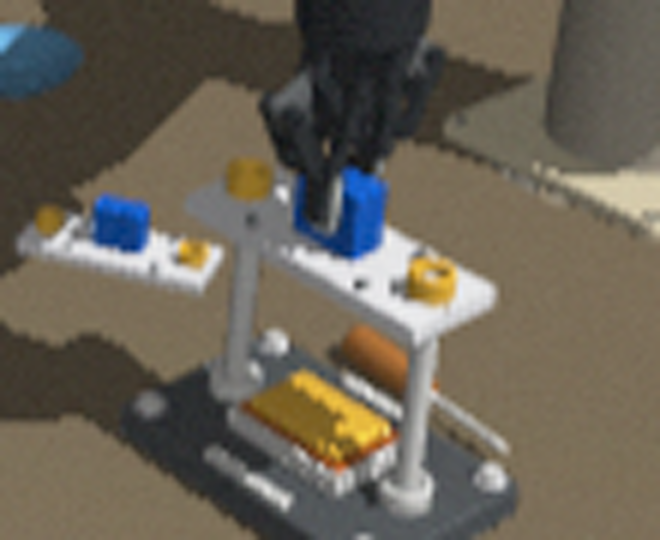

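The plate is on the tall column, and the short column stands under the other bushing with its top still just below the plate. I'll cross-check the short column's top with the w1 and top views.

```bash
python3 -c "
from h import *
for n,roi,z,fi in [('w1',(274,34,292,50),.15,True),('w2',(301,149,318,164),.15,True),('w2',(301,8,318,26),.185,True),('top0',(285,195,294,206),.15,False),('top0',(235,190,244,200),.185,False)]:
    s=load(n); g=cv2.cvtColor(s['frame'],cv2.COLOR_BGR2GRAY); x0,y0,x1,y1=roi; a=g[y0:y1,x0:x1]
    k=cv2.inRange(a,190,255); q,l,st,c=cv2.connectedComponentsWithStats(k); i=1+np.argmax(st[1:,4]); print(n,st[i],c[i]+[x0,y0],onz(s,*(c[i]+[x0,y0]),z,fi).round(4))
s=load('top0'); f=s['frame'];hsv=cv2.cvtColor(f,cv2.COLOR_BGR2HSV); m=cv2.inRange(hsv,(18,120,120),(32,255,255))[190:220,250:287]; print(onz(s,*(np.argwhere(m>0).mean(0)[::-1]+[250,190]),.05))
"
```

```text
w1 [  0   1  16  13 124] [282.70967742  40.96774194] [0.5151 0.078  0.15  ]
w2 [  0   0  15  14 135] [308.45185185 155.27407407] [0.5148 0.0786 0.15  ]
w2 [  1   2  14  13 144] [308.47916667  16.35416667] [0.5154 0.2245 0.185 ]
top0 [3 4 2 2 4] [288.5 199.5] [0.5172 0.0778 0.15  ]
top0 [3 4 3 2 6] [239.  194.5] [0.5173 0.2236 0.185 ]
[0.51714039 0.14851271 0.05      ]
```

drive_tool([
  [[0.002, 0, 0], [0, 0, 0]],
  [[0.004, -0.001, 0], [0, 0, 0]],
  [[0.0055, -0.001, 0.004], [0, 0, 0]],
  [[0.0055, -0.001, 0.01], [0, 0, 0]],
  [[0.0055, -0.001, 0.016], [0, 0, 0]],
  [[0.0055, -0.001, 0.02], [0, 0, 0]],
  [[0.0055, -0.001, 0.02], [0, 0, 0]],
])

```text
clock: 9.13
tcp_pos: [0.5164, 0.1537, 0.2528]
eef_rot: [-2.218, -2.224, 0.001]
contact_force: [0.1, -1.3, -7.3]
opening: 0.0248
grasp_force: 70.8
```

drive_tool([
  [[0, 0, 0.002], [0, 0, 0]],
  [[0, 0, 0.004], [0, 0, 0]],
  [[0, 0, 0.006], [0, 0, 0]],
  [[0, 0, 0.008], [0, 0, 0]],
  [[0, 0, 0.008], [0, 0, 0]],
])

```text
clock: 9.55
tcp_pos: [0.5166, 0.1538, 0.2494]
eef_rot: [-2.218, -2.224, 0.0]
contact_force: [-1.4, -2.1, -6.1]
opening: 0.0252
grasp_force: 70.8
```

drive_tool([
  [[0, 0, 0.002], [0, 0, 0]],
  [[0, 0, 0.004], [0, 0, 0]],
  [[0, 0, 0.004], [0, 0, 0]],
])

```text
clock: 9.8
tcp_pos: [0.5166, 0.1538, 0.2474]
eef_rot: [-2.218, -2.224, 0.0]
contact_force: [-0.4, -2.1, -5.9]
opening: 0.0251
grasp_force: 70.8
```

drive_tool([
  [[0, 0, 0.002], [0, 0, 0]],
  [[0, 0, 0.004], [0, 0, 0]],
  [[0, 0, 0.006], [0, 0, 0]],
  [[0, 0, 0.006], [0, 0, 0]],
])

```text
clock: 10.13
tcp_pos: [0.5166, 0.1538, 0.2443]
eef_rot: [-2.218, -2.224, 0.0]
contact_force: [-0.7, -2.2, -5.8]
opening: 0.025
grasp_force: 70.8
```

```bash
python3 -c "
from h import *
st=robot.read_state(); print(st['contact_force'],st['ft_torque'],st['tcp_pos'])"
```

```text
[-0.74710348 -2.20585647 -5.84565374] [-0.35459923  0.1451264  -0.00473414] [0.51655357 0.15377322 0.24434025]
```

drive_tool([
  [[0, 0, 0.002], [0, 0, 0]],
  [[0, 0, 0.004], [0, 0, 0]],
  [[0, 0, 0.006], [0, 0, 0]],
  [[0, 0, 0.008], [0, 0, 0]],
  [[0, 0, 0.008], [0, 0, 0]],
])

```text
clock: 10.55
tcp_pos: [0.5165, 0.1538, 0.2403]
eef_rot: [-2.218, -2.224, 0.0]
contact_force: [-0.7, -3.0, -5.0]
opening: 0.0249
grasp_force: 70.8
```

```bash
python3 -c "
from h import *
st=robot.read_state(); print(st['contact_force'],st['ft_torque'],st['tcp_pos'])"; python3 m.py w8; python3 -c "
from h import *
s=snap('scene','s8'); p=(370,203)
cv2.imwrite('pics/s8c.png',cv2.resize(s['frame'][p[1]-45:p[1]+45,p[0]-55:p[0]+55],None,fx=6,fy=6,interpolation=cv2.INTER_CUBIC))"
```

```text
[-0.73076046 -2.95274371 -5.02271807] [-0.36744855  0.12350049  0.10752763] [0.51652467 0.15379583 0.24030534]
ell ((313.0383605957031, 99.42936706542969), (59.534461975097656, 60.77564239501953), 89.64700317382812) circ ((515.9344482421875, 227.02066040039062), 13.817577362060547) tool [73.24566489 -0.38933348 69.9940461 ] tcp [0.5166 0.1538 0.2404] F [-0.7 -1.9 -6.4] T [-0.44  0.16 -0.  ] t 10.6
[313.15245382 104.1496058 ]
[[296  85  33  32 814]] [[312.23218673 100.1007371 ]]
bush [0.5159 0.227  0.1704] col(bright part) [0.5156 0.2262 0.185 ]
```

View pics/s8c.png

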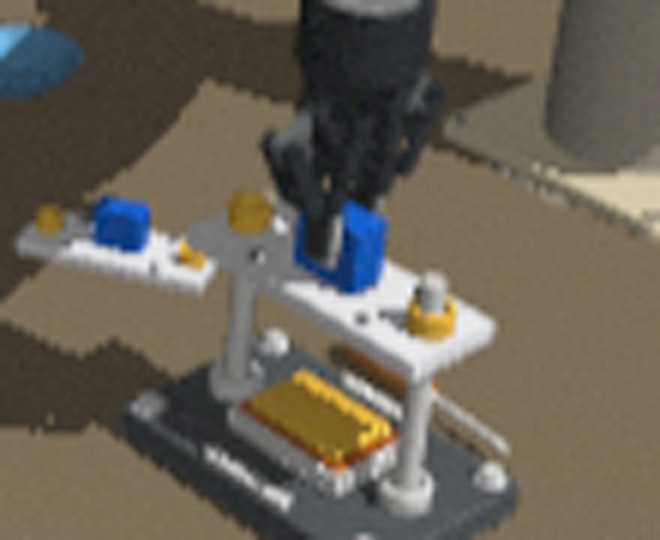

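The plate is level, and both bushings are on: the tall column projects through its bushing, and the plate's underside is below the short column's top. (That was my 11th picture view, one over the limit, so I'll go by the numbers alone from here.)

drive_tool([
  [[-0.001, 0, 0.003], [0, 0, 0]],
  [[-0.001, 0, 0.006], [0, 0, 0]],
  [[-0.002, 0, 0.01], [0, 0, 0]],
  [[-0.002, 0, 0.014], [0, 0, 0]],
  [[-0.002, 0, 0.018], [0, 0, 0]],
  [[-0.002, 0, 0.022], [0, 0, 0]],
  [[-0.002, 0, 0.026], [0, 0, 0]],
  [[-0.002, 0, 0.03], [0, 0, 0]],
  [[-0.002, 0, 0.03], [0, 0, 0]],
])

```text
clock: 11.4
tcp_pos: [0.5164, 0.1529, 0.225]
eef_rot: [-2.218, -2.224, 0.001]
contact_force: [-0.8, -0.4, -6.0]
opening: 0.0246
grasp_force: 70.7
```

drive_tool([
  [[0, 0, 0.004], [0, 0, 0]],
  [[-0.001, 0, 0.008], [0, 0, 0]],
  [[-0.001, 0, 0.012], [0, 0, 0]],
  [[-0.001, 0, 0.016], [0, 0, 0]],
  [[-0.001, 0, 0.02], [0, 0, 0]],
  [[-0.001, 0, 0.024], [0, 0, 0]],
  [[-0.001, 0, 0.028], [0, 0, 0]],
  [[-0.001, 0, 0.03], [0, 0, 0]],
  [[-0.001, 0, 0.03], [0, 0, 0]],
])

```text
clock: 12.15
tcp_pos: [0.5165, 0.1523, 0.2102]
eef_rot: [-2.218, -2.224, 0.001]
contact_force: [-0.6, 0.7, -6.4]
opening: 0.0252
grasp_force: 70.7
```

```bash
python3 m.py w9
```

```text
ell ((313.2675476074219, 99.51544189453125), (59.35356903076172, 61.181175231933594), 82.23960876464844) circ ((515.927734375, 225.58494567871094), 13.858027458190918) tool [73.17385516 -0.29683049 69.99508018] tcp [0.5165 0.1523 0.2104] F [-0.2  1.3 -7. ] T [ 0.25  0.1  -0.11] t 12.2
[313.38794952  96.93987869]
[[296  82  35  35 901]] [[313.  99.]]
bush [0.516  0.2255 0.1404] col(bright part) [0.5159 0.2239 0.185 ]
```

Smooth and level, with the underside at about 112 mm. Continuing down.

drive_tool([
  [[0, 0, 0.004], [0, 0, 0]],
  [[0, 0, 0.008], [0, 0, 0]],
  [[0, 0, 0.012], [0, 0, 0]],
  [[0, 0, 0.016], [0, 0, 0]],
  [[0, 0, 0.02], [0, 0, 0]],
  [[0, 0, 0.024], [0, 0, 0]],
  [[0, 0, 0.028], [0, 0, 0]],
  [[0, 0, 0.03], [0, 0, 0]],
  [[0, 0, 0.03], [0, 0, 0]],
])

```text
clock: 12.95
tcp_pos: [0.5165, 0.1522, 0.1952]
eef_rot: [-2.218, -2.224, 0.001]
contact_force: [-0.6, 0.8, -7.1]
opening: 0.0252
grasp_force: 70.7
```

drive_tool([
  [[0, 0, 0.004], [0, 0, 0]],
  [[0, 0, 0.008], [0, 0, 0]],
  [[0, 0, 0.012], [0, 0, 0]],
  [[0, 0, 0.016], [0, 0, 0]],
  [[0, 0, 0.02], [0, 0, 0]],
  [[0, 0, 0.024], [0, 0, 0]],
  [[0, 0, 0.028], [0, 0, 0]],
  [[0, 0, 0.03], [0, 0, 0]],
  [[0, 0, 0.03], [0, 0, 0]],
])

```text
clock: 13.7
tcp_pos: [0.5165, 0.1522, 0.1802]
eef_rot: [-2.218, -2.224, 0.001]
contact_force: [0.4, 0.1, -6.6]
opening: 0.0249
grasp_force: 70.7
```

drive_tool([
  [[0, 0, 0.004], [0, 0, 0]],
  [[0, 0, 0.008], [0, 0, 0]],
  [[0, 0, 0.012], [0, 0, 0]],
  [[0, 0, 0.016], [0, 0, 0]],
  [[0, 0, 0.02], [0, 0, 0]],
  [[0, 0, 0.024], [0, 0, 0]],
  [[0, 0, 0.024], [0, 0, 0]],
])

```text
clock: 14.28
tcp_pos: [0.5163, 0.1523, 0.168]
eef_rot: [-2.218, -2.224, 0.001]
contact_force: [-0.7, -0.2, -7.1]
opening: 0.0249
grasp_force: 70.7
```

drive_tool([
  [[0, 0, 0.003], [0, 0, 0]],
  [[0, 0, 0.006], [0, 0, 0]],
  [[0, 0, 0.009], [0, 0, 0]],
  [[0, 0, 0.012], [0, 0, 0]],
  [[0, 0, 0.015], [0, 0, 0]],
  [[0, 0, 0.018], [0, 0, 0]],
  [[0, 0, 0.02], [0, 0, 0]],
  [[0, 0, 0.022], [0, 0, 0]],
  [[0, 0, 0.022], [0, 0, 0]],
])

```text
clock: 15.03
tcp_pos: [0.5165, 0.1523, 0.1574]
eef_rot: [-2.218, -2.224, 0.001]
contact_force: [-0.1, -0.0, -6.6]
opening: 0.025
grasp_force: 70.7
```

```bash
python3 m.py w10
```

```text
Traceback (most recent call last):
  File "m.py", line 17, in <module>
    s,e=look(sys.argv[1]); print(proj(s,[.516,.2245,.185],True))
        ~~~~^^^^^^^^^^^^^
  File "m.py", line 6, in look
    k,l,st,c=cv2.connectedComponentsWithStats(z); i=1+np.argmax(st[1:,4])
                                                      ~~~~~~~~~^^^^^^^^^^
ValueError: attempt to get argmax of an empty sequence
```

The column now fills the view over the bushing. The underside is at about 59 mm, so I feel for the seat in small steps.

drive_tool([
  [[0, 0, 0.002], [0, 0, 0]],
  [[0, 0, 0.004], [0, 0, 0]],
  [[0, 0, 0.006], [0, 0, 0]],
  [[0, 0, 0.008], [0, 0, 0]],
  [[0, 0, 0.01], [0, 0, 0]],
  [[0, 0, 0.012], [0, 0, 0]],
  [[0, 0, 0.012], [0, 0, 0]],
])

```text
clock: 15.67
tcp_pos: [0.5165, 0.1523, 0.1513]
eef_rot: [-2.218, -2.224, 0.001]
contact_force: [0.8, 0.7, -6.4]
opening: 0.0247
grasp_force: 70.7
```

drive_tool([
  [[0, 0, 0.001], [0, 0, 0]],
  [[0, 0, 0.002], [0, 0, 0]],
  [[0, 0, 0.003], [0, 0, 0]],
  [[0, 0, 0.003], [0, 0, 0]],
])

```text
clock: 16.0
tcp_pos: [0.5166, 0.1523, 0.1501]
eef_rot: [-2.218, -2.225, 0.0]
contact_force: [-0.0, -0.3, -7.6]
opening: 0.025
grasp_force: 70.7
```

drive_tool([
  [[0, 0, 0.001], [0, 0, 0]],
  [[0, 0, 0.002], [0, 0, 0]],
  [[0, 0, 0.003], [0, 0, 0]],
  [[0, 0, 0.003], [0, 0, 0]],
])

```text
clock: 16.33
tcp_pos: [0.5168, 0.1524, 0.1496]
eef_rot: [2.218, 2.224, 0.001]
contact_force: [-4.8, -0.7, 3.3]
opening: 0.0249
grasp_force: 72.0
```

drive_tool([
  [[0, 0, 0.001], [0, 0, 0]],
  [[0, 0, 0.002], [0, 0, 0]],
  [[0, 0, 0.002], [0, 0, 0]],
])

```text
clock: 16.58
tcp_pos: [0.517, 0.1524, 0.1495]
eef_rot: [2.218, 2.224, 0.001]
contact_force: [-9.0, -1.0, 10.9]
opening: 0.0248
grasp_force: 73.4
```

Seated: the force turned upward at the expected height. I ease the preload and let go.

drive_tool([
  [[0, 0, -0.002], [0, 0, 0]],
  [[0, 0, -0.002], [0, 0, 0]],
])

```text
clock: 16.75
tcp_pos: [0.517, 0.1524, 0.1496]
eef_rot: [2.218, 2.224, 0.001]
contact_force: [-4.0, -0.3, 4.9]
opening: 0.0251
grasp_force: 72.5
```

drive_tool([
  [[0, 0, 0], [0, 0, 0]],
  [[0, 0, 0], [0, 0, 0]],
  [[0, 0, 0], [0, 0, 0]],
  [[0, 0, 0], [0, 0, 0]],
  [[0, 0, 0], [0, 0, 0]],
  [[0, 0, 0], [0, 0, 0]],
  [[0, 0, 0], [0, 0, 0]],
  [[0, 0, 0], [0, 0, 0]],
], hand=0, force=20)

```text
clock: 17.42
tcp_pos: [0.5167, 0.1523, 0.1486]
eef_rot: [2.218, 2.225, 0.0]
contact_force: [-0.2, 0.2, -0.6]
opening: 0.0855
grasp_force: 0.0
```

Now straight up, clear of the plate and the tall column, then check the result.

drive_tool([
  [[0, 0, -0.02], [0, 0, 0]],
  [[0, 0, -0.06], [0, 0, 0]],
  [[0, 0, -0.12], [0, 0, 0]],
  [[0, 0, -0.18], [0, 0, 0]],
  [[0, 0, -0.24], [0, 0, 0]],
  [[0, 0, -0.3], [0, 0, 0]],
  [[0, 0, -0.36], [0, 0, 0]],
  [[0, 0, -0.4], [0, 0, 0]],
  [[-0.08, 0, -0.42], [0, 0, 0]],
  [[-0.14, 0, -0.42], [0, 0, 0]],
  [[-0.14, 0, -0.42], [0, 0, 0]],
  [[-0.14, 0, -0.42], [0, 0, 0]],
])

```text
clock: 18.42
tcp_pos: [0.5169, 0.081, 0.3598]
eef_rot: [2.22, 2.221, 0.002]
contact_force: [-0.5, -0.6, -0.6]
opening: 0.0854
grasp_force: 0.0
```

Run:
```python
from h import *
s=snap('wrist','w11'); f=s['frame']; hsv=cv2.cvtColor(f,cv2.COLOR_BGR2HSV); print(robot.read_state()['tcp_pos'])
m=cv2.inRange(hsv,(0,0,150),(180,45,255)); k,l,st,c=cv2.connectedComponentsWithStats(m)
q=proj(s,[.516,.1505,.062],True); 
for z in (.062,.067):
  for i in range(1,k):
    if st[i,4]>1500 and st[i,0]<q[0]<st[i,0]+st[i,2] and st[i,1]<q[1]<st[i,1]+st[i,3]:
        w=np.array([onz(s,*p,z,True)[:2] for p in cv2.convexHull(np.argwhere(l==i)[:,::-1].astype(np.int32))[:,0]])*1000
        print(z,st[i],cv2.minAreaRect(w.astype(np.float32)))
m=cv2.inRange(hsv,(10,90,60),(35,255,255))
for y in (.2255,.0755):
    q=proj(s,[.516,y,.078],True).astype(int); z=np.zeros_like(m); a=slice(max(q[1]-35,0),q[1]+35),slice(q[0]-35,q[0]+35); z[a]=m[a]
    p=np.argwhere(z>0)[:,::-1]; w=np.array([onz(s,*t,.078,True)[:2] for t in cv2.convexHull(p.astype(np.int32))[:,0]])*1000
    print(q,len(p),cv2.minEnclosingCircle(w.astype(np.float32)))
m=cv2.inRange(hsv,(100,120,40),(125,255,255)); q=proj(s,[.516,.1505,.107],True).astype(int); z=np.zeros_like(m); a=slice(q[1]-50,q[1]+50),slice(q[0]-40,q[0]+40); z[a]=m[a]
print('block',cv2.minAreaRect((np.array([onz(s,*t,.107,True)[:2] for t in cv2.convexHull(np.argwhere(z>0)[:,::-1].astype(np.int32))[:,0]])*1000).astype(np.float32)))
```

```text
[0.51678157 0.08194693 0.35932482]
0.062 [ 283   32   61  165 6738] ((516.8661499023438, 146.14810180664062), (71.1673812866211, 200.65390014648438), 0.09252583980560303)
0.067 [ 283   32   61  165 6738] ((516.860107421875, 146.18206787109375), (70.2025375366211, 197.93359375), 0.09251600503921509)
[312  45] 176 ((516.6589965820312, 225.52976989746094), 13.718430519104004)
[312 175] 200 ((517.5278930664062, 77.3006820678711), 14.181239128112793)
block ((517.4061279296875, 151.6055908203125), (23.931928634643555, 48.17982864379883), 0.00202333671040833)
```

The plate is flat, centred within about 1.5 mm and square to the die base, so I hand in.

```bash
python3 -c "
from cell import robot
print(robot.finish_job())"
```

```text
the job is handed in; nothing more can be done
None
```

By my own measurements the top plate is fully home on the brass plate, about 1.5 mm off centre and square to the die base, and let go. I handed it in at about 18.5 s of robot time and saw no verdict; I viewed 11 pictures, one over the limit of 10.

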